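# Fold away the stove wind shield and lock it with its keeper

### The job

Breakfast is cooked, so fold away the aluminium wind shield: first fold its end leaf flat against the middle leaf, then swing that pair flat against the leaf fixed to the counter. Then lock the folded pack with the blue keeper: slide it about on top until its hole finds the red pin, so that it drops and sits fully down over the leaves. Leave the other things on the counter where they are.

Things in the scene. Friction and masses are not known exactly. Their poses are not given: they have to be found in the camera images.
- shield: Aluminium wind shield; this is its fixed leaf: upright plate, y -72 to +66 mm, x -5 to +5 mm, top at 110 mm, on a foot 6 mm high (x -6 to +54, y -85 to +85 mm). Origin on the counter under the plate; z up. The other two leaves stand on its -x side. All folded, the pack fills x = -27 (middle leaf's outer face) to +5 mm, end leaf at -16 to -8 mm, all tops at 110 mm
- leaf_b (a joint): Middle leaf's hinge on the fixed leaf, rad. 0: leaf points along the shield's -x, square to the fixed leaf; grows counter-clockwise from above; 1.571: stop, flat along the fixed leaf (pointing to the shield's -y). Lower stop -0.3; starts -0.25 to 0.15. Dry friction about 0.22 N m, no spring, stays where left. With the end leaf open it cannot close: that leaf fouls the fixed one
- leaf_c (a joint): End leaf's hinge on the middle leaf, rad. 0: square to the middle leaf (pointing to the shield's -y if the middle leaf is at 0); grows counter-clockwise from above; 1.571: stop, flat along the inner side of the middle leaf. Lower stop -0.3; starts -0.1 to 0.3. Dry friction about 0.09 N m, no spring. Pushed hard on its stop it drives the middle leaf outward
- hinge_b (a point): Vertical axis of the middle leaf's hinge, at 110 mm height; shield frame x = -11.5, y = +70 mm. Its axes turn with the middle leaf, which runs from it 130 mm along -x; 8 mm thick, mid-plane at y = +11.5 mm (side to push: the outer, +y), heights 8 to 110 mm
- hinge_c (a point): Vertical axis of the end leaf's hinge, at 110 mm height; in hinge_b's axes at x = -130, y = +6 mm. Its axes turn with the end leaf, which runs from it 115 mm along -y; 8 mm thick, mid-plane at x = -5.5 mm (side to push: -x), heights 8 to 110 mm
- slot_mid (a point): Middle of a black slot in the fixed leaf's top edge, 110 mm high (shield x = 0, y = -35 mm); axes as the shield's. A red pin, 9 mm across, 14 mm tall (top at 124 mm), is clamped upright in the slot anywhere within 8 mm along +-y of this point; its place is not reported and must be felt or seen. Ordinary forces do not move it
- keeper: Loose blue channel, 120 (x) by 48 mm (y), 110-225 g. Origin: mid underside of its flanges; z up. Web at z 10-15 mm; flanges 4 mm thick along the long edges, 40 mm clear between. Wooden grip on top at its middle: 56 (x) by 14 mm (y), z 15-49 mm. 13 mm hole at x = +42, y = +11 mm. Seated: x along the shield's -y, flanges astride the pack, origin at 100 mm height, shield x = -11 mm
- keeper_hole (a point): Centre of the keeper's hole, on the underside of its web; axes as the keeper's
- kettle: Squat aluminium kettle, about 176 mm wide, 147 mm high with its handle; origin under its middle. Bystander
- jar: Glass jar with lid and wire latch, 97 mm wide, 126 mm high; origin under its middle. Bystander
- mug: White enamel mug, 84 mm wide, 85 mm high; origin under its middle. Bystander
- coaster1: Round bamboo coaster, 96 mm wide, 7 mm thick; origin under its middle. Bystander
- coaster2: Like coaster1. Bystander
- coaster3: Like coaster1. Bystander
- filter_cap: Orange plastic filter cap, 64 mm wide, 30 mm high; origin under its middle. Bystander
There are look-alikes about, which are no part of the job. Of the things shaped like the keeper, the blue one is meant.

How it is judged:
By the outcome, as a careful person would: the job done as asked, in the order asked, and still so for the second after the job is handed in, with the robot touching nothing.
It also fails if it takes over 70 s, if anything falls off the work surface, if the arm or the gripper's body presses on something with over 40 N, if the wrist force passes 120 N, or if a joint passes its speed limit or range.

### The arm

A 6-joint arm with a two-finger parallel gripper is mounted at the origin on the work surface. World frame = base frame: x ahead of the robot, y to its left, z up, the work surface at z = 0. Lengths are in m, angles in rad, forces in N, time in s.
With the tool pointing down it reaches from about 0.375 to 0.9 m from the base axis. Payload 3.1 kg.
Tool frame: the origin (TCP) lies at the very end of the fingers, on their centre line; the grasp point (between the pads) lies 19 mm behind it; z points along the fingers, y is the line along which they close (so a half turn about z gives the same grasp; the last joint's range is limited). The gripper opens to 85 mm and grips with 20 to 120 N. Pads are 22 mm wide; open, the fingers measure 114 mm over their backs; the gripper's body (76 mm by 85 mm) begins 54 mm behind the grasp point. The pads swing forward as they close: fully open they stand 13 mm farther back than shut.
Start: joints at [-1.405, 0.527, 1.433, -0, 1.181, -0.178], TCP at [0.211, -0.588, 0.199] pointing down, gripper open.
Joint ranges: [-3.08, 3.08], [-0.75, 2.2], [0.22, 2.44], [-1.43, 4.57], [0, 2.65], [-2.85, 2.85]. Speed limits (rad/s): [2.79, 2.79, 3.14, 3.14, 3.14, 3.14].

### API

Orientations are given as a unit quaternion [x, y, z, w].
In Python, from station import manip gives the robot as it stands.
- The arm moves only by the shell command python3 -m handwheel 'ROWS' [FORCE]. ROWS is JSON, a list of rows, each a list of 7 numbers: the shift along the world's x, y, z in mm, then the turn, a rotation vector about the world's x, y, z in degrees, then the opening, from 0 (shut) to 1 (fully open). A call has exactly 10 rows; each row shifts and turns the commanded pose from where the row before left it; what a row does not reach is not made up. A row lasts 1/8 s, in which the tool goes at most 62.5 mm and 10.7 degrees, less where a joint would pass 70% of its speed; a pose out of reach is approached as far as the arm can. A call is refused whole if a number of a shift passes 62.5 or a number of a turn 10.7, either way. A call with a gripper value outside its range is refused whole. The fingers move at their own pace and stop on an object; FORCE is the grip in N (left out, the last holds). Time passes only in rows, so rows that do not move let the fingers close, or fill a call up. It gives the time, the measured TCP pose, the force, the opening and the grip force at its end, in the units of the state.
- manip.sense(): the state, without advancing time (a new reading comes with each control period).
- manip.snapshot(name): name is "scene" or "top" or "wrist"; returns the picture (420x560x3 uint8, red, green, blue); there is no depth.
- manip.get_calibration(name): a dict with "K" (3x3 intrinsics, pixels), "rvec" (rotation vector, rad) and "tvec" (3), from world to camera coordinates, as OpenCV has them. Camera axes: x right, y down, z forward; pixel columns grow to the right and rows downward; lengths in m; the calibration is good to about 2 mm. The wrist camera is an equidistant fisheye: a pixel r from the principal point sees the ray r / f radians off the axis. A picture is of the moment at which its call begins: read the wrist's pose just before it. get_calibration takes no time and is no camera call; for the wrist camera it gives the pose at the moment of the call.
- manip.sign_off(): hands the job in; it is judged then, once.
The state is a dict: "t": time; "q": joint angles; "qd": joint speeds; "tau": joint torques, N m; "tcp_pos": TCP position; "tool_rot": TCP orientation; "force": force on the tool from outside, world axes, zero at the start; "ft_torque": the same for the moment, N m; "finger_gap": opening from 0.0 (shut) to 1.0 (fully open); "gripper_force": force on a finger pad.
Only numpy, scipy, OpenCV 4.12 (cv2) and the standard library are available. Lean on these libraries where they do the work, as an engineer would, in place of code of your own. Each camera call takes 0.05 s, during which the arm holds its last target. There are 200 camera calls.

## Working session

There is one attempt and no reset: what is moved stays moved. The work goes in short steps, Python scripts to look and compute and a shell command to move; the robot and the scene stay as the last step left them, time stands still between calls to the robot, and variables do not carry over. Pictures are saved under pics/ and viewed, at most 10 in all, crops included, and the job is handed in when it is done.

```bash
ls; mkdir -p pics; python3 - <<'E'
from station import manip
import cv2,numpy as np
a=manip.snapshot("scene");b=manip.snapshot("top")
cv2.imwrite("pics/scene0.png",a[:,:,::-1]);cv2.imwrite("pics/top0.png",b[:,:,::-1])
for n in("scene","top"):
    c=manip.get_calibration(n);R=cv2.Rodrigues(np.array(c["rvec"]))[0];print(n,c["K"],(-R.T@np.array(c["tvec"]).ravel()),R)
s=manip.sense();print(s)
E
```

```text
pics
scene [[407.99421862   0.         279.04660685]
 [  0.         407.99421862 212.96926224]
 [  0.           0.           1.        ]] [1.43924776 0.06580831 0.78213297] [[-0.11089658  0.99355813 -0.02332784]
 [ 0.61215726  0.04979739 -0.78916646]
 [-0.78292109 -0.10179617 -0.61373619]]
top [[460.90532115   0.         273.24227246]
 [  0.         460.90532115 208.65331338]
 [  0.           0.           1.        ]] [ 0.4537116  -0.04896303  1.4636552 ] [[ 0.029521   -0.99954467 -0.0062424 ]
 [-0.99744247 -0.02905107 -0.06530362]
 [ 0.06509254  0.00815426 -0.99784591]]
{'t': 0.1, 'q': array([-1.40546233e+00,  5.28349192e-01,  1.43378485e+00, -2.58557984e-05,
        1.18140777e+00, -1.78510564e-01]), 'qd': array([-0.00160054, -0.00216223, -0.00607949, -0.00115698, -0.00176263,
        0.00087478]), 'tau': array([-4.99385224e-04, -4.43303776e+01, -1.78586411e+01, -1.89493467e-04,
        3.88101500e-03,  5.51129276e-06]), 'tcp_pos': array([ 0.21058801, -0.58769673,  0.19834289]), 'tool_rot': array([ 9.85256421e-01,  1.71081371e-01, -5.53432603e-06, -9.74637221e-04]), 'force': array([-0.25056285, -0.29860689, -0.28148981]), 'ft_torque': array([ 0.01500848,  0.03091495, -0.00748225]), 'gripper_force': 0.0, 'finger_gap': 1.0008568133388491}
```

View pics/top0.png

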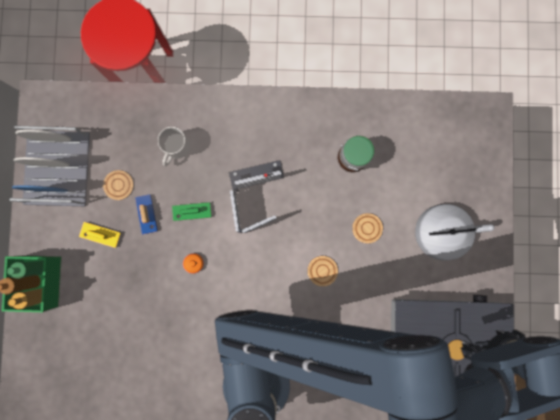

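View pics/scene0.png

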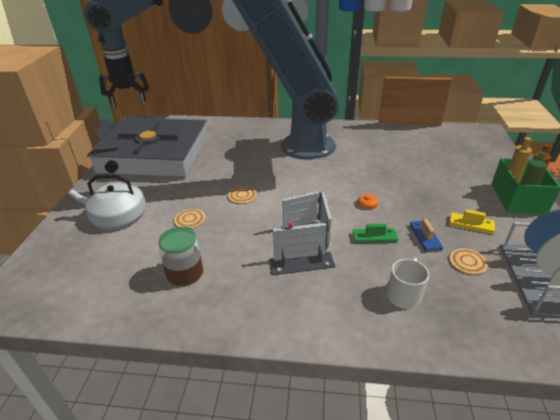

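The top view shows the shield at px (230–300, 160–235): fixed leaf on the far side, middle leaf pointing toward the robot on its left. The blue keeper is at (147,214), and the green and yellow ones are look-alikes. Next, an enlarged crop.

```bash
cat > h.py <<'E'
from station import manip
import cv2,numpy as np
def cal(n):
    c=manip.get_calibration(n);return np.array(c["K"]),cv2.Rodrigues(np.array(c["rvec"]))[0],np.array(c["tvec"]).ravel()
def ray(n,u,v,c=None):
    K,R,t=c or cal(n)
    d=np.array([(u-K[0,2])/K[0,0],(v-K[1,2])/K[1,1]])
    if n=="wrist":
        th=np.hypot(*d);d=d/max(th,1e-9)
        d=np.array([d[0]*np.sin(th),d[1]*np.sin(th),np.cos(th)])
    else: d=np.array([d[0],d[1],1])
    return -R.T@t,R.T@d
def at(n,u,v,z,c=None):
    o,d=ray(n,u,v,c);return o+d*(z-o[2])/d[2]
def proj(n,p,c=None):
    K,R,t=c or cal(n);q=R@np.array(p)+t
    if n=="wrist":
        r=np.hypot(q[0],q[1]);th=np.arctan2(r,q[2]);x=q[:2]/max(r,1e-9)*th
    else: x=q[:2]/q[2]
    return x*K[0,0]+K[:2,2]
def save(name,im): cv2.imwrite("pics/%s.png"%name,im[:,:,::-1])
E
python3 - <<'E'
from h import *
im=cv2.imread("pics/top0.png")
c=im[150:250,130:310];cv2.imwrite("pics/crop0.png",cv2.resize(c,None,fx=4.4,fy=4.4,interpolation=cv2.INTER_CUBIC))
hsv=cv2.cvtColor(im,cv2.COLOR_BGR2HSV)
m=cv2.inRange(hsv,(105,120,50),(125,255,255));m[:, :125]=0;m[:,170:]=0;m[:180]=0;m[245:]=0
cs=max(cv2.findContours(m,0,1)[0],key=cv2.contourArea);r=cv2.minAreaRect(cs);print(r,cv2.boxPoints(r))
for p in cv2.boxPoints(r):print(at("top",*p,0.012))
print(at("top",*r[0],0.015))
E
```

```text
((147.4807586669922, 221.4038543701172), (20.984426498413086, 14.904827117919922), 78.69007110595703) [[138.11537 212.57692]
 [152.73076 209.65385]
 [156.84615 230.23079]
 [142.23076 233.15385]]
[0.52355297 0.38941636 0.012     ]
[0.53414847 0.34360035 0.012     ]
[0.46960584 0.32758461 0.012     ]
[0.4590558 0.3732679 0.012    ]
[0.49645366 0.35761584 0.015     ]
```

View pics/crop0.png

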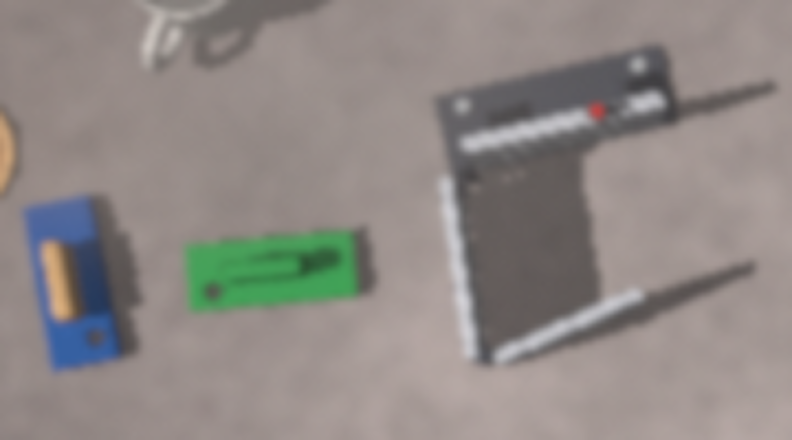

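The crop (4.4x, offset (130,150)) shows the fixed leaf top from (462,145) to (665,100) and the pin at (597,110). The middle leaf runs from (447,178) to (471,358) and the end leaf from (495,358) to (643,294). The keeper's corners are (25,208), (95,196), (122,355) and (55,370), with its hole at (95,338). Next step is world points.

```bash
python3 - <<'E'
from h import *
f=lambda u,v,z:at("top",130+u/4.4,150+v/4.4,z)
P=dict(fixL=f(462,145,.11),fixR=f(665,100,.11),pin=f(597,110,.124),midA=f(447,178,.11),midB=f(471,358,.11),endA=f(495,358,.11),endB=f(643,294,.11))
for k,v in P.items():print(k,(v*1e3).round(1))
d=P["fixL"]-P["fixR"];print("fix len",np.linalg.norm(d),"y ang",np.degrees(np.arctan2(d[1],d[0])))
ay=np.arctan2(d[1],d[0]);ex=np.array([np.sin(ay),-np.cos(ay)]);ey=np.array([np.cos(ay),np.sin(ay)])
o=(P["fixL"]+P["fixR"])[:2]/2+3e-3*ey;print("shield o",o)
for k,v in P.items():print(k,"shield",((v[:2]-o)@ex*1e3).round(1),((v[:2]-o)@ey*1e3).round(1))
B=o+ex*-.0115+ey*.07;print("hingeB",B)
d=P["midB"]-P["midA"];print("mid len",np.linalg.norm(d),"b",np.degrees(np.arctan2(d[1],d[0])-np.arctan2(-ex[1],-ex[0])))
d=P["endB"]-P["endA"];print("end len",np.linalg.norm(d),"end dir",np.degrees(np.arctan2(d[1],d[0])))
K=[f(25,208,.015),f(95,196,.015),f(122,355,.015),f(55,370,.015)];c=sum(K)/4
for a,b in((0,1),(1,2),(2,3),(3,0)):print("side",np.linalg.norm(K[a]-K[b]))
d=K[2]+K[3]-K[0]-K[1];print("keeper",c,np.degrees(np.arctan2(d[1],d[0])),"hole",f(95,338,.015))
im=cv2.imread("pics/scene0.png");h=cv2.cvtColor(im,cv2.COLOR_BGR2HSV);m=cv2.inRange(h,(0,150,90),(6,255,255))|cv2.inRange(h,(172,150,90),(180,255,255));m[:205]=0;m[250:]=0;m[:,:270]=0;m[:,:][:,340:]=0
ys,xs=np.nonzero(m);print("scene red",xs.mean(),ys.mean(),len(xs),at("scene",xs.mean(),ys.mean(),.119))
t=cv2.imread("pics/top0.png");h=cv2.cvtColor(t,cv2.COLOR_BGR2HSV);m=cv2.inRange(h,(0,110,90),(8,255,255))|cv2.inRange(h,(170,110,90),(180,255,255));m[:160]=0;m[195:]=0;m[:,:235]=0;m[:,290:]=0
ys,xs=np.nonzero(m);print("top red",xs.mean(),ys.mean(),len(xs),at("top",xs.mean(),ys.mean(),.122))
E
```

```text
fixL [614.8  77.3 110. ]
fixR [649.1 -58.1 110. ]
pin [639.1 -13.  124. ]
midA [592.3  86.6 110. ]
midB [472.1  66.3 110. ]
endA [472.6  50.3 110. ]
endB [518.2 -47.1 110. ]
fix len 0.13971377704650673 y ang 104.227620579643
shield o [0.63124048 0.01252325]
fixL shield 0.0 66.9
fixR shield 0.0 -72.9
pin shield 1.4 -26.7
midA shield -19.6 81.4
midB shield -141.0 91.3
endA shield -144.5 75.6
endB shield -124.2 -30.0
hingeB [0.60288899 0.07754973]
mid len 0.12181332120864515 b -4.640768444891867
end len 0.10757884922275063 end dir -64.9203027249356
side 0.05095669582042037
side 0.11610212551894192
side 0.0489601100248129
side 0.11860924332349478
keeper [0.5194118  0.36064348 0.015     ] -167.24257687318436 hole [0.47980536 0.34385744 0.015     ]
scene red 289.7 224.7 10 [ 0.63956044 -0.01166145  0.119     ]
top red 265.125 174.875 8 [ 0.63973148 -0.0112828   0.122     ]
```

```bash
python3 -m handwheel '[[26.7,55.7,0,0,0,0.5,0],[26.7,55.7,0,0,0,0.5,0],[26.7,55.7,0,0,0,0.5,0],[26.7,55.7,0,0,0,0.5,0],[26.7,55.7,0,0,0,0.5,0],[26.7,55.7,0,0,0,0.5,0],[26.7,55.7,0,0,0,0.5,0],[26.7,55.7,0,0,0,0.5,0],[26.7,55.7,0,0,0,0.5,0],[26.7,55.7,0,0,0,0.5,0]]' 40
python3 - <<'E'
from h import *
im=manip.snapshot("wrist");save("w1",im)
c=cal("wrist");print(c[0],manip.sense()["tcp_pos"],manip.sense()["tool_rot"])
C=np.array([473.7,61.8])
for a in (25.1,35,45,55,65,75,85,95,99.6):
    t=np.radians(a);R=np.array([[np.cos(t),-np.sin(t)],[np.sin(t),np.cos(t)]])
    for m in(0,):print(a,(C+R@[-20.5-m,-85]).round(1))
E
```

```text
t: 1.35
tcp_pos: [0.4782, -0.0295, 0.1991]
tool_rot: [0.977, 0.214, -0.0, 0.0]
force: [1.4, -1.3, 0.2]
finger_gap: -0.002
gripper_force: 0.0
[[325.1922621    0.         281.43786241]
 [  0.         325.1922621  210.87850052]
 [  0.           0.           1.        ]] [ 0.480724   -0.02262569  0.19935844] [ 0.97629037  0.21644421  0.00219339 -0.00205154]
25.1 [491.2 -23.9]
35 [505.7 -19.6]
45 [519.3 -12.8]
55 [531.6  -3.7]
65 [542.1   7.3]
75 [550.5  20. ]
85 [556.6  34. ]
95 [560.2  48.8]
99.6 [560.9  55.8]
```

View pics/w1.png

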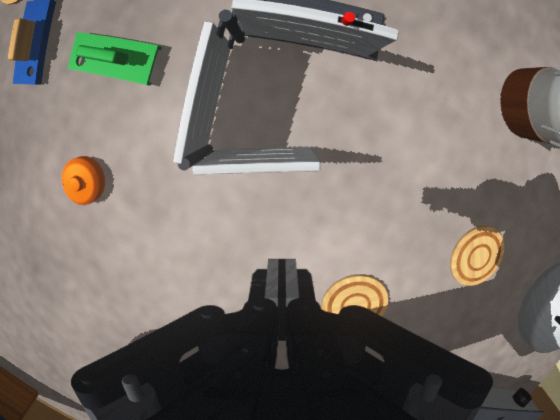

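The wrist view shows the whole shield: end leaf edge at (195–319, 170), middle leaf at (180,162)–(207,25), pin at (348,17). The closed fingers, near (282,265), are outside the end leaf. I'll lower and push the end leaf round its hinge.

```bash
python3 -m handwheel '[[0,0,-41.5,0,0,0,0],[0,0,-41.5,0,0,0,0],[0,0,-41.5,0,0,0,0],[13.6,6.4,0,0,0,0,0],[14.5,4.3,0,0,0,9.9,0],[13.6,6.8,0,0,0,10,0],[12.3,9.1,0,0,0,10,0],[10.5,11,0,0,0,10,0],[8.4,12.7,0,0,0,10,0],[6.1,14,0,0,0,10,0]]'
python3 - <<'E'
from h import *
c=cal("wrist");s=manip.sense();im=manip.snapshot("wrist");save("w2",im);np.save("w2.npy",np.array([c[1],],dtype=float));print(s["tcp_pos"],s["tool_rot"],s["force"])
E
```

```text
t: 2.65
tcp_pos: [0.5592, 0.033, 0.077]
tool_rot: [0.738, 0.675, 0.001, 0.002]
force: [-0.0, -0.4, 0.9]
finger_gap: -0.004
gripper_force: 0.6
[0.55920108 0.03299034 0.07700582] [0.73760891 0.67522516 0.0010693  0.00171467] [-0.03052597 -0.37161189  0.9056237 ]
```

View pics/w2.png

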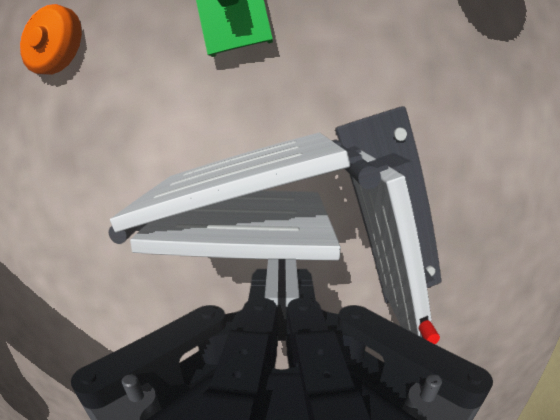

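The end leaf, top strip (132,245)–(340,252), is now about 17° short of the middle leaf, strip (113,225)–(350,157). Measuring the remaining angle from this view.

```bash
python3 - <<'E'
from h import *
c=cal("wrist")
P={k:at("wrist",*v,.11,c)[:2]*1e3 for k,v in dict(midtip=(115,226),midroot=(349,158),endroot=(133,246),endtip=(339,253),fixL=(396,180),fixR=(421,322),).items()}
for k,v in P.items():print(k,v.round(1))
a=lambda p,q:np.degrees(np.arctan2(*(P[q]-P[p])[::-1]))
print("mid",a("midtip","midroot"),"end",a("endroot","endtip"),"fix",a("fixR","fixL"))
print(manip.sense()["tcp_pos"])
E
```

```text
midtip [476.5  67.2]
midroot [595.5  90.4]
endroot [484.3  55.4]
endtip [589.5  43.6]
fixL [618.1  78.6]
fixR [639.7  -8.5]
mid 11.017788097894481 end -6.401573596631671 fix 103.90031009507595
[0.55992515 0.03468401 0.07706727]
```

```bash
python3 -m handwheel '[[1.8,7.4,0,0,0,5,0],[1.8,7.4,0,0,0,5,0],[0.5,4.6,0,0,0,3,0],[0.3,4.5,0,0,0,3,0],[0,1.5,0,0,0,0,0],[0,1,0,0,0,0,0],[0,1,0,0,0,0,0],[0,1,0,0,0,0,0],[0,0,0,0,0,0,0],[0,0,0,0,0,0,0]]'
python3 - <<'E'
from h import *
s=manip.sense();im=manip.snapshot("wrist");save("w3",im);print(s["tcp_pos"],s["tool_rot"],s["force"])
E
```

```text
t: 3.95
tcp_pos: [0.5634, 0.0597, 0.0765]
tool_rot: [0.639, 0.769, 0.001, 0.003]
force: [-0.9, -4.0, 6.8]
finger_gap: -0.001
gripper_force: 4.1
[0.56339914 0.05973545 0.07653143] [6.39184773e-01 7.69048606e-01 6.37050610e-04 2.58106103e-03] [-0.85915519 -4.02065533  6.751112  ]
```

View pics/w3.png

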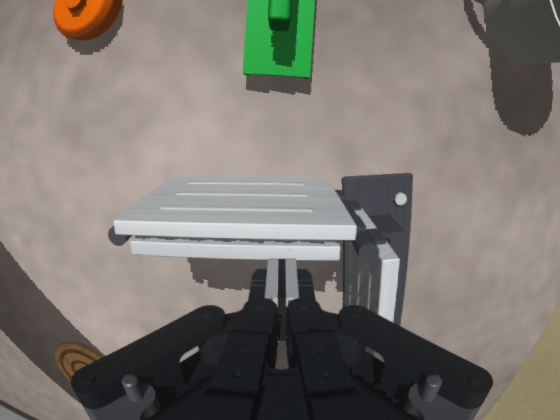

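Both leaves are now parallel and touching: strips at (118,228)–(354,233) and (132,247)–(339,252), with about 4 N on the stop. I'll back off and work out the swing.

```bash
python3 - <<'E'
from h import *
c=cal("wrist");s=manip.sense();print(s["tcp_pos"],s["q"])
P={k:at("wrist",*v,.11,c)[:2]*1e3 for k,v in dict(midtip=(118,228),midroot=(354,233),endroot=(132,247),endtip=(339,252)).items()}
for k,v in P.items():print(k,v.round(1))
a=lambda p,q:np.degrees(np.arctan2(*(P[q]-P[p])[::-1]))
print("mid",a("midtip","midroot"),"end",a("endroot","endtip"))
f=a("midtip","midroot")
B=np.array([601.5,78.])
for a in [f]+list(np.arange(15,104,10))+[104.2]:
    t=np.radians(a);R=np.array([[np.cos(t),-np.sin(t)],[np.sin(t),np.cos(t)]])
    print(round(a,1),(B+R@[-100,26.5]).round(1),(B+R@[-100,44]).round(1))
E
```

```text
[0.56340733 0.05974516 0.07653239] [-0.09044102  0.61860222  1.68999412 -0.00253242  0.82800572 -0.27265972]
midtip [476.4  68.5]
midroot [594.   88.1]
endroot [484.7  59.3]
endtip [589.2  77. ]
mid 9.469089228077209 end 9.60440917454196
9.5 [498.5  87.7] [495.6 104.9]
15 [498.   77.7] [493.5  94.6]
25 [499.7  59.8] [492.3  75.6]
35 [504.4  42.3] [494.3  56.7]
45 [512.1  26. ] [499.7  38.4]
55 [522.4  11.3] [508.1  21.3]
65 [535.2  -1.4] [519.4   6. ]
75 [550.  -11.7] [533.1  -7.2]
85 [566.4 -19.3] [549.  -17.8]
95 [583.8 -23.9] [566.4 -25.5]
104.2 [600.3 -25.4] [583.4 -29.7]
```

```bash
python3 -m handwheel '[[0,-20,0,0,0,0,0],[0,0,45,0,0,0,0],[0,0,45,0,0,0,0],[-22,22.7,0,0,0,0,0],[-22,22.7,0,0,0,0,0],[-21,22.6,0,0,0,0,0],[0,0,-30,0,0,0,0],[0,0,-30,0,0,0,0],[0,0,-30,0,0,0,0],[0,0,0,0,0,0,0]]'
python3 - <<'E'
from h import *
s=manip.sense();im=manip.snapshot("wrist");save("w4",im);print(s["tcp_pos"],s["tool_rot"],s["force"])
E
```

```text
t: 5.25
tcp_pos: [0.4935, 0.1087, 0.0727]
tool_rot: [0.639, 0.769, -0.002, -0.003]
force: [-0.2, -0.8, -0.2]
finger_gap: 0.001
gripper_force: 0.0
[0.49347209 0.1087075  0.07273969] [ 0.63933333  0.76892169 -0.00220039 -0.00273408] [-0.2267973  -0.79333307 -0.18659349]
```

View pics/w4.png

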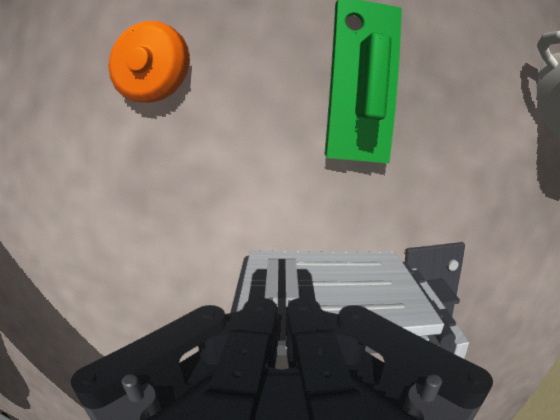

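The fingers stand on the outer side of the middle leaf, whose face starts at px y≈255. Swinging the pair now.

```bash
python3 -m handwheel '[[2,-11,0,0,0,0,0],[2,-11,0,0,0,0,0],[-0.5,-10,0,0,0,5,0],[1.7,-17.9,0,0,0,10,0],[4.7,-17.5,0,0,0,10,0],[7.7,-16.3,0,0,0,10,0],[10.3,-14.7,0,0,0,10,0],[12.8,-12.7,0,0,0,10,0],[14.8,-10.3,0,0,0,10,0],[16.4,-7.6,0,0,0,10,0]]'
```

```text
t: 6.55
tcp_pos: [0.5676, -0.0207, 0.0758]
tool_rot: [0.036, 0.999, 0.0, -0.0]
force: [-2.2, 2.7, 2.3]
finger_gap: 0.002
gripper_force: 1.6
```

```bash
python3 -m handwheel '[[9,-2.5,0,0,0,5,0],[8.5,-2,0,0,0,5,0],[5,-0.5,0,0,0,4,0],[5,-0.5,0,0,0,4,0],[4,0,0,0,0,2,0],[2,0,0,0,0,0,0],[1.5,0,0,0,0,0,0],[1.5,0,0,0,0,0,0],[0,0,0,0,0,0,0],[0,0,0,0,0,0,0]]'
python3 - <<'E'
from h import *
s=manip.sense();im=manip.snapshot("wrist");save("w5",im);print(s["tcp_pos"],s["tool_rot"],s["force"])
E
```

```text
t: 7.8
tcp_pos: [0.6054, -0.0257, 0.0754]
tool_rot: [-0.136, 0.991, -0.001, 0.001]
force: [-0.3, -3.4, 5.0]
finger_gap: 0.004
gripper_force: 2.6
[ 0.60536184 -0.02569724  0.075402  ] [-1.35590580e-01  9.90764355e-01 -5.85315172e-04  9.19125315e-04] [-0.29149599 -3.36266942  4.98612479]
```

View pics/w5.png

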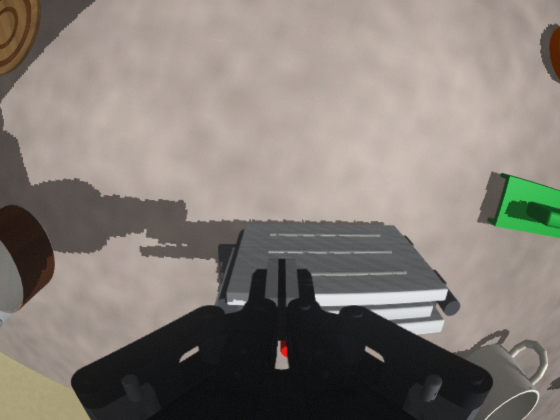

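The pair looks nearly closed, strips at (228,300)–(445,295) with the end leaf just behind. The push force is still small, so I'll press a little further.

```bash
python3 -m handwheel '[[1,0.2,0,0,0,0,0],[1,0.2,0,0,0,0,0],[1,0.2,0,0,0,0,0],[0,0,0,0,0,0,0],[0,0,0,0,0,0,0],[0,0,0,0,0,0,0],[0,0,0,0,0,0,0],[0,0,0,0,0,0,0],[0,0,0,0,0,0,0],[0,0,0,0,0,0,0]]'; python3 -m handwheel '[[1,0.3,0,0,0,0,0],[1,0.3,0,0,0,0,0],[1,0.3,0,0,0,0,0],[0,0,0,0,0,0,0],[0,0,0,0,0,0,0],[0,0,0,0,0,0,0],[0,0,0,0,0,0,0],[0,0,0,0,0,0,0],[0,0,0,0,0,0,0],[0,0,0,0,0,0,0]]'
```

```text
t: 9.1
tcp_pos: [0.6057, -0.0256, 0.0753]
tool_rot: [-0.136, 0.991, -0.001, -0.002]
force: [-5.4, -6.4, 8.4]
finger_gap: 0.002
gripper_force: 5.5
t: 10.35
tcp_pos: [0.6058, -0.0255, 0.0753]
tool_rot: [-0.136, 0.991, -0.001, -0.005]
force: [-10.4, -9.2, 12.0]
finger_gap: 0.003
gripper_force: 8.8
```

The pair has reached its stop: the TCP no longer advances while the force rises. Backing off, going over, and looking at the pack and pin from behind.

```bash
python3 -m handwheel '[[-8,-2,0,0,0,0,0],[-25,-6,0,0,0,0,0],[0,0,55,0,0,0,0],[0,0,60,0,0,0,0],[0,0,60,0,0,0,0],[31,8,0,0,0,0,0],[45,12,0,0,0,0,0],[45,12,0,0,0,0,0],[0,0,0,0,0,0,0.5],[0,0,0,0,0,0,0.5]]'
python3 - <<'E'
from h import *
manip.snapshot("wrist");manip.snapshot("wrist")
c=cal("wrist");im=manip.snapshot("wrist");save("w6",im);import pickle;pickle.dump(c,open("c6.pkl","wb"))
h=cv2.cvtColor(im,cv2.COLOR_RGB2HSV);m=cv2.inRange(h,(0,150,90),(6,255,255))|cv2.inRange(h,(172,150,90),(180,255,255))
n,l,st,ce=cv2.connectedComponentsWithStats(m);print(st[1:],ce[1:]);print(manip.sense()["tcp_pos"],-c[1].T@c[2])
E
```

```text
t: 11.6
tcp_pos: [0.6975, 0.0012, 0.2485]
tool_rot: [-0.136, 0.991, 0.001, -0.001]
force: [0.0, -0.2, 0.9]
finger_gap: 0.417
gripper_force: 0.0
[[280 127  10  10  72]
 [417 350  10  11  48]
 [374 359  35  35 714]] [[284.66666667 131.125     ]
 [421.375      355.02083333]
 [387.1442577  378.89915966]]
[6.97417336e-01 3.81669711e-04 2.49759434e-01] [ 0.62016697 -0.02111016  0.42578394]
```

View pics/w6.png

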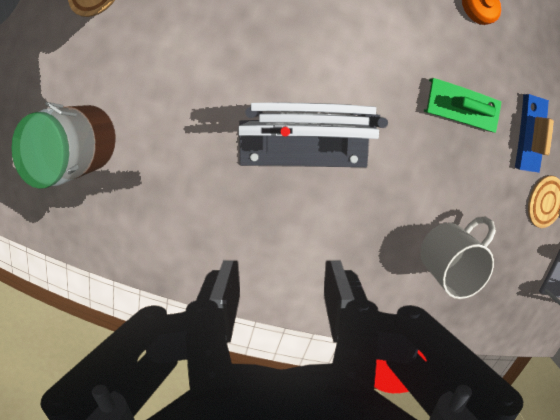

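Clear view: the pack is closed with three parallel strips. The fixed strip runs (239,130)–(379,132), the middle leaf's (251,107)–(376,110), and the pin is at (285,131). The keeper is at (535,132). Measuring precisely.

```bash
python3 - <<'E'
from h import *
import pickle
c=pickle.load(open("c6.pkl","rb"));im=cv2.imread("pics/w6.png");h=cv2.cvtColor(im,cv2.COLOR_BGR2HSV)
m=cv2.inRange(h,(0,0,175),(180,50,255));m[:95]=0;m[145:]=0;m[:,:230]=0;m[:,390:]=0
n,l,st,ce=cv2.connectedComponentsWithStats(m)
for i in range(1,n):
    if st[i,4]<60:continue
    ys,xs=np.nonzero(l==i);P=np.array([at("wrist",x,y,.11,c)[:2]*1e3 for x,y in zip(xs,ys)])
    mu=P.mean(0);u,s,v=np.linalg.svd(P-mu,full_matrices=False);d=v[0]*np.sign(v[0][1]);p=(P-mu)@d;w=(P-mu)@v[1]
    print(st[i],"mean",mu.round(1),"ang",np.degrees(np.arctan2(d[1],d[0])).round(2),"ends",(mu+d*p.min()).round(1),(mu+d*p.max()).round(1),"w",np.ptp(w).round(1))
for z in(.118,.124):print("pin",z,at("wrist",284.67,131.1,z,c)*1e3)
b=cv2.inRange(h,(105,120,50),(125,255,255));b[:,:500]=0;b[:80]=0;b[180:]=0
k=max(cv2.findContours(b,0,1)[0],key=cv2.contourArea);r=cv2.minAreaRect(k);print(r)
o=cv2.inRange(h,(8,80,90),(25,255,255));o[:,:500]=0;o[:110]=0;o[160:]=0
ys,xs=np.nonzero(o);print("grip px",xs.min(),xs.max(),ys.min(),ys.max());print("grip",at("wrist",xs.mean(),ys.mean(),.045,c)*1e3)
t=cv2.imread("pics/top0.png");h=cv2.cvtColor(t,cv2.COLOR_BGR2HSV);o=cv2.inRange(h,(8,80,90),(25,255,255));o[:,:133]=0;o[:,155:]=0;o[:200]=0;o[228:]=0
ys,xs=np.nonzero(o);r=cv2.minAreaRect(np.c_[xs,ys].astype(np.float32));print("top grip",r,at("top",*r[0],.045)*1e3)
bl=cv2.boxPoints(r);print([(at("top",*q,.045)[:2]*1e3).round(1) for q in bl])
E
```

```text
[ 230   95  160   26 2532] mean [605.5  11.6] ang 105.37 ends [628. -70.] [586.5  80.7] w 25.2
[260 114 109  11 851] mean [621.8  11.3] ang 104.82 ends [634.9 -38.2] [607.9  64. ] w 8.0
[239 125  34  10 230] mean [648.6 -42.7] ang 107.67 ends [652.4 -54.8] [642.6 -24. ] w 9.4
[ 287  126  103   19 1049] mean [626.7  43.9] ang 102.43 ends [638.7 -10.4] [616.4  90.7] w 16.0
pin 0.118 [640.97310128 -11.9901841  118.        ]
pin 0.124 [640.56750251 -12.16797062 124.        ]
((531.8054809570312, 132.65357971191406), (25.821914672851562, 76.1220703125), 6.709836959838867)
grip px 544 553 118 154
grip [519.62237251 367.45648838  45.        ]
top grip ((143.5, 213.5), (15.689291000366211, 4.706787109375), 78.69007110595703) [519.59907927 362.66066723  45.        ]
[array([541.6, 375.6]), array([544.9, 361.5]), array([497.6, 349.7]), array([494.4, 363.8])]
```

```bash
python3 -m handwheel '[[-14.2,19.2,0,0,0,-10.2,0.6],[-14.2,19.2,0,0,0,-10.2,0.6],[-14.2,19.2,0,0,0,-10.2,0.6],[-14.2,19.2,0,0,0,-10.2,0.6],[-14.2,19.2,0,0,0,-10.2,0.6],[-14.2,19.2,0,0,0,-10.2,0.6],[-14.2,19.2,0,0,0,-10.2,0.6],[-14.2,19.2,0,0,0,-10.2,0.6],[-14.2,19.2,0,0,0,-10.2,0.6],[-14.2,19.2,0,0,0,-10.2,0.6]]'; python3 -m handwheel '[[-14.2,19.2,0,0,0,-10.2,0.6],[-14.2,19.2,-20,0,0,-10.2,0.6],[-14.2,19.2,-20,0,0,-10.2,0.6],[-14.2,19.2,-20,0,0,-10.2,0.6],[-14.2,19.2,-20,0,0,-10.2,0.6],[-14.2,19.2,-20,0,0,-10.2,0.6],[-14.2,19.2,0,0,0,-10.2,0.6],[-14.2,19.2,0,0,0,-10.2,0.6],[0,0,0,0,0,0,0.6],[0,0,0,0,0,0,0.6]]'
python3 - <<'E'
from h import *
manip.snapshot("wrist")
c=cal("wrist");im=manip.snapshot("wrist");save("w7",im)
h=cv2.cvtColor(im,cv2.COLOR_RGB2HSV)
b=cv2.inRange(h,(105,120,40),(125,255,255));b[260:]=0
k=max(cv2.findContours(b,0,1)[0],key=cv2.contourArea);r=cv2.minAreaRect(cv2.convexHull(k));print(r)
Q=np.array([at("wrist",*q,.015,c)[:2]*1e3 for q in cv2.boxPoints(r)]);print(Q.round(1),"mean",Q.mean(0))
for i in range(4):
    d=Q[i]-Q[i-1];print(np.linalg.norm(d).round(1),np.degrees(np.arctan2(d[1],d[0])).round(1))
o=cv2.inRange(h,(8,80,90),(25,255,255));x,y,w,hh=cv2.boundingRect(k);z=np.zeros_like(o);z[y-5:y+hh+5,x-5:x+w+5]=o[y-5:y+hh+5,x-5:x+w+5]
ys,xs=np.nonzero(z);r=cv2.minAreaRect(np.c_[xs,ys].astype(np.float32));print(r)
G=np.array([at("wrist",*q,.049,c)[:2]*1e3 for q in cv2.boxPoints(r)]);print("grip",G.round(1),G.mean(0));s=manip.sense();print(s["tcp_pos"],s["tool_rot"],-c[1].T@c[2],s["q"])
E
```

```text
t: 13.0
tcp_pos: [0.5553, 0.1925, 0.2503]
tool_rot: [0.687, 0.727, 0.0, 0.0]
force: [-0.4, -0.2, -0.4]
finger_gap: 0.601
gripper_force: 0.0
t: 14.25
tcp_pos: [0.4433, 0.3454, 0.1502]
tool_rot: [0.994, 0.106, 0.001, 0.0]
force: [0.8, 0.0, -0.1]
finger_gap: 0.6
gripper_force: 0.0
((278.7172546386719, 108.38215637207031), (123.47222900390625, 50.71149444580078), 88.99491119384766)
[[574.3 400.9]
 [584.9 354.6]
 [468.3 326.8]
 [457.1 375. ]] mean [521.14700111 364.30576616]
120.0 12.4
47.4 -77.2
119.9 -166.6
49.5 103.0
((278.3661193847656, 108.50238037109375), (63.18634796142578, 15.747488021850586), 88.97696685791016)
grip [[546.  376.8]
 [548.9 364. ]
 [496.2 351.7]
 [493.2 364.8]] [521.06879352 364.30259937]
[0.44352792 0.34515367 0.15001461] [ 9.94507715e-01  1.04662805e-01  3.20508775e-04 -1.85020030e-05] [0.52298422 0.36224288 0.32649505] [ 4.62604989e-01  5.06204083e-01  1.64287310e+00 -2.26746741e-04
  9.91902091e-01  1.82381562e+00]
```

View pics/w7.png

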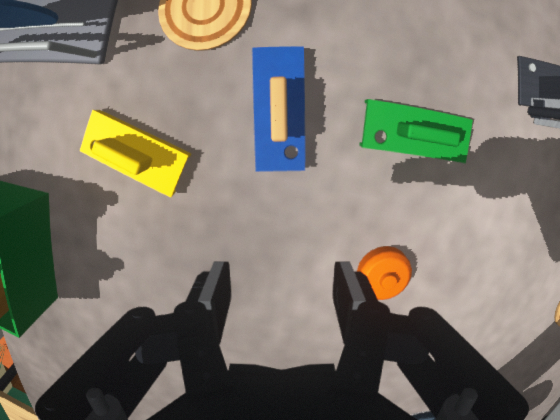

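The blue keeper is at (279,108) with its hole at lower right (290,152). Measured size is 120×48 mm, matching, centre (521,364), yaw 13°. Grasping the grip.

```bash
python3 -m handwheel '[[38.8,9.5,0,0,0,1,0.6],[38.8,9.6,0,0,0,0,0.6],[0,0,-45,0,0,0,0.6],[0,0,-45,0,0,0,0.6],[0,0,-28,0,0,0,0.6],[0,0,-9.5,0,0,0,0.6],[0,0,0,0,0,0,0.6],[0,0,0,0,0,0,0],[0,0,0,0,0,0,0],[0,0,0,0,0,0,0]]' 60; python3 -m handwheel '[[0,0,0,0,0,0,0],[0,0,0,0,0,0,0],[0,0,0,0,0,0,0],[0,0,20,0,0,0,0],[0,0,40,0,0,0,0],[0,0,55,0,0,0,0],[0,0,40,0,0,0,0],[0,0,10,0,0,0,0],[0,0,0,0,0,0,0],[0,0,0,0,0,0,0]]'
python3 - <<'E'
from h import *
manip.snapshot("scene")
c=cal("wrist");s=manip.sense();im=manip.snapshot("wrist");save("w8",im);print(s["tcp_pos"],s["tool_rot"],s["force"],s["ft_torque"],s["finger_gap"])
E
```

```text
t: 15.6
tcp_pos: [0.521, 0.3653, 0.0232]
tool_rot: [0.994, 0.113, 0.001, -0.0]
force: [0.1, -0.0, -0.2]
finger_gap: -0.002
gripper_force: 0.0
t: 16.85
tcp_pos: [0.5193, 0.3644, 0.1855]
tool_rot: [0.994, 0.113, -0.002, 0.001]
force: [0.5, -0.7, -0.7]
finger_gap: -0.007
gripper_force: 0.0
[0.51926101 0.36439315 0.18527999] [ 9.93574230e-01  1.13165135e-01 -1.87249577e-03  6.28195440e-04] [-0.20004346 -0.45172833 -0.71338521] [-0.01738442 -0.04336432 -0.00732723] -0.0005491093328636196
```

The gripper shut completely, so it missed. Checking numerically where the keeper is now.

```bash
python3 - <<'E'
from h import *
manip.snapshot("wrist");c=cal("wrist");im=manip.snapshot("wrist")
h=cv2.cvtColor(im,cv2.COLOR_RGB2HSV)
for nm,lo,hi in(("blue",(105,120,40),(125,255,255)),("wood",(8,80,90),(25,255,255))):
    m=cv2.inRange(h,lo,hi);n,l,st,ce=cv2.connectedComponentsWithStats(m)
    for i in range(1,n):
        if st[i,4]>60:print("wrist",nm,st[i],ce[i].round())
print("tcp px",proj("wrist",manip.sense()["tcp_pos"],c))
im=manip.snapshot("top");save("t2",im);h=cv2.cvtColor(im,cv2.COLOR_RGB2HSV)
for nm,lo,hi in(("blue",(105,120,50),(125,255,255)),("wood",(8,80,90),(25,255,255))):
    m=cv2.inRange(h,lo,hi);n,l,st,ce=cv2.connectedComponentsWithStats(m)
    for i in range(1,n):
        if st[i,4]>25 and st[i,0]<300:print("top",nm,st[i],ce[i].round(1))
im=manip.snapshot("scene");save("s2",im)
for f in("scene0","s2"):
    h=cv2.cvtColor(cv2.imread(f"pics/{f}.png"),cv2.COLOR_BGR2HSV);m=cv2.inRange(h,(105,120,50),(125,255,255));m[:,:390]=0;m[:,480:]=0
    n,l,st,ce=cv2.connectedComponentsWithStats(m);print(f,[ (list(st[i]),ce[i].round(1)) for i in range(1,n) if st[i,4]>25 and ce[i][1]>180])
E
```

```text
wrist blue [ 0 86 20  6 95] [ 8. 89.]
wrist blue [ 260  125   45  107 3702] [282. 175.]
wrist wood [ 172   38   87   86 5826] [216.  80.]
wrist wood [275 156  14  58 740] [282. 185.]
wrist wood [115 170  91  80 564] [165. 196.]
wrist wood [ 114  195   80   45 1433] [157. 211.]
wrist wood [346 289  47  32 833] [373. 302.]
wrist wood [528 310  32  41 855] [544. 331.]
wrist wood [  0 346  34  32 351] [ 17. 363.]
wrist wood [  6 397  45  23 506] [ 26. 411.]
tcp px [281.40732722 247.09805165]
top blue [137 197  14   9  87] [143.9 200.7]
top blue [141 209  16  24 181] [149.1 223.9]
top wood [104 170  29  30 611] [118.9 183.5]
top wood [140 206   8  16  76] [143.5 213.7]
top wood [ 79 222  20  19 146] [ 88.6 231.5]
top wood [182 253  22  21 365] [192.7 263. ]
top wood [  0 278  15  17 194] [  6.4 285.7]
top wood [  8 292  20  17 252] [ 18.  300.4]
scene0 [([np.int32(411), np.int32(221), np.int32(31), np.int32(29), np.int32(281)], array([426.2, 237.8]))]
s2 [([np.int32(411), np.int32(221), np.int32(31), np.int32(29), np.int32(284)], array([426.1, 237.7]))]
```

The keeper has not moved. It lies where it was measured, so I'll retry, checking along the way with the jaws open around the grip.

```bash
python3 -m handwheel '[[0,0,0,0,0,0,0.5],[0,0,0,0,0,0,0.5],[0,0,0,0,0,0,0.5],[1,0,-45,0,0,0,0.5],[0,0,-45,0,0,0,0.5],[0,0,-45,0,0,0,0.5],[0,0,-20,0,0,0,0.5],[0,0,-8,0,0,0,0.5],[0,0,0,0,0,0,0.5],[0,0,0,0,0,0,0.5]]' 60
python3 - <<'E'
from h import *
manip.snapshot("top");c=cal("wrist");im=manip.snapshot("wrist");save("w9",im)
s=manip.sense();print(s["tcp_pos"],s["tool_rot"],s["finger_gap"],s["force"])
h=cv2.cvtColor(im,cv2.COLOR_RGB2HSV)
for nm,lo,hi in(("blue",(105,100,30),(125,255,255)),("wood",(8,70,70),(25,255,255))):
    m=cv2.inRange(h,lo,hi);n,l,st,ce=cv2.connectedComponentsWithStats(m)
    for i in range(1,n):
        if st[i,4]>100 and 150<ce[i][0]<420:print(nm,st[i],ce[i].round())
for p in((521.1,364.3,49),(521.1+27*.974,364.3+27*.225,49),(521.1-27*.974,364.3-27*.225,49)):print("expected",proj("wrist",np.array(p)/1e3,c))
print("tcp",proj("wrist",s["tcp_pos"],c))
im2=manip.snapshot("scene");save("s3",im2)
E
```

```text
t: 18.4
tcp_pos: [0.5228, 0.3657, 0.0259]
tool_rot: [0.994, 0.113, 0.002, -0.001]
force: [-0.2, -0.2, -1.0]
finger_gap: 0.498
gripper_force: 0.0
[0.52247748 0.36550704 0.02575576] [ 9.93569558e-01  1.13214402e-01  1.34918286e-03 -4.60531933e-04] 0.49999037487717546 [0.00100461 0.33736666 0.55918901]
blue [  242   146    83   175 10389] [283. 223.]
wood [   98     0   144   144 16575] [170.  70.]
wood [ 270  204   27  107 2641] [283. 256.]
wood [378 380  50  40 886] [404. 400.]
expected [283.20654542 268.35741286]
expected [283.25655236 220.87302187]
expected [283.1421115  309.41585919]
tcp [281.57030857 247.51868284]
```

The grip (270–297, 204–311 px) lies right between the jaws, as expected. Closing with more time.

```bash
python3 -m handwheel '[[0,0,-3,0,0,0,0.5],[0,0,0,0,0,0,0.4],[0,0,0,0,0,0,0.3],[0,0,0,0,0,0,0.25],[0,0,0,0,0,0,0.2],[0,0,0,0,0,0,0.15],[0,0,0,0,0,0,0.1],[0,0,0,0,0,0,0.1],[0,0,0,0,0,0,0.1],[0,0,0,0,0,0,0.1]]' 60
python3 - <<'E'
from h import *
s=manip.sense();print(s["finger_gap"],s["gripper_force"],s["tcp_pos"])
im=manip.snapshot("wrist");save("w10",im);h=cv2.cvtColor(im,cv2.COLOR_RGB2HSV)
for nm,lo,hi in(("blue",(105,100,30),(125,255,255)),("wood",(8,70,70),(25,255,255))):
    m=cv2.inRange(h,lo,hi);n,l,st,ce=cv2.connectedComponentsWithStats(m)
    for i in range(1,n):
        if st[i,4]>100 and 150<ce[i][0]<420:print(nm,st[i],ce[i].round())
E
```

```text
t: 19.8
tcp_pos: [0.5215, 0.365, 0.0212]
tool_rot: [0.994, 0.113, -0.0, 0.0]
force: [-0.1, 0.3, 0.6]
finger_gap: 0.102
gripper_force: 0.0
0.10226456080638126 0.0 [0.52150524 0.36499027 0.02119798]
blue [ 240  144   86  129 7993] [282. 197.]
blue [272 313  20  11 183] [281. 318.]
wood [   93     0   147   143 17002] [166.  68.]
wood [ 269  204   28  110 2455] [282. 254.]
```

```bash
python3 - <<'E'
import cv2,numpy as np
a=cv2.imread("pics/w10.png")[:,:,::-1];b=cv2.imread("pics/w9.png")[:,:,::-1]
def cl(p):
    h,s,v=cv2.cvtColor(np.uint8([[p]]),cv2.COLOR_RGB2HSV)[0,0]
    if s>90 and 100<=h<=128:return "b"
    if s>80 and 6<=h<=26:return "W"
    return "#" if v<70 else "g" if v<150 else "."
for nm,im in(("open",b),("closed",a)):
    print(nm)
    for y in range(196,345,8):print(y,"".join(cl(im[y,x]) for x in range(180,390,3)))
E
```

```text
open
196 .....................bbbbbbbbbbbbbbbbbbbbbbbbbbbggggggggg..........g..
204 .....................bbbbbbbbbbgWWWWWWbbbbbbbbbbgggggggggggggggggggggg
212 ......................bbbbbbbbbWWWWWWWWbbbbbbbbbgggggggggggggggggggggg
220 ......................bbbbbbbb.WWWWWWWWbbbbbbbbbgggggggggggggggggggggg
228 ......................bbbbbbbbWWWWWWWWWbbbbbbbbbgggggggggggggggggggggg
236 ......................bbbbbbbbWWWWWWWWWbbbbbbbbbgggggggggggggggggggggg
244 ......................bbbbbbbbgWWWWWWWWbbbbbbbbggggggggg..............
252 ......................bbbbbbbbgWWWWWWWWbbbbbbbbggggggggg..............
260 ...............ggggg..bbbbbbbbgWWWWWWWWbbbbbbbbgg#ggggggg.............
268 ..............ggg###..bbbbbbbbgWWWWWWWWbbbbbbbbgg##gggg...............
276 .........####gggg###...bbbbbbbbWWWWWWWWbbbbbbbbgg###gggg###g..........
284 ........####gggg####...bbbbbbb.WWWWWWWWbbbbbbbbg#####gggg####.........
292 .......####gggg#####...bbbbbbbbWWWWWWWWggbbbbbbg######gggg####........
300 .....g#####ggg######...bbbbbbbbWWWWWWWWggggbbbbgg#####gggg#####.......
308 ..#################g...bbbbbbbbWWWWWWWbbb
[... 1061 characters left out ...]
bbgggggggg...............
276 .....................#####gggg#WWWWWW##gggg####ggggg..................
284 .....................#####ggg##WWWWWW##gggg#####gggg..................
292 ....................#####gggg##WWWWWWW#gggg######gg...................
300 ...................########gg##WWWWWWW#gg#########g...................
308 ..########g......g#############WWWWWWW#############g......########g...
316 ###############################bbbbbbb################################
324 ###############################......g################################
332 ###############################......g################################
340 #############################gg.......g###############################
```

```bash
python3 - <<'E'
from h import *
from scipy.spatial.transform import Rotation as Ro
c=cal("wrist");s=manip.sense();R=Ro.from_quat(s["tool_rot"]).as_matrix();p=s["tcp_pos"]
for dx in(0,.004,.008,.011):
    print(dx,[(dz,proj("wrist",p+R@[dx,0,-dz/1e3],c).round(0)[1]) for dz in(0,5,10,15,20,25,30,40)])
print("half gap 4.3mm px at dz:",[(dz,(proj("wrist",p+R@[.0,.0043,-dz/1e3],c)-proj("wrist",p+R@[.0,-.0043,-dz/1e3],c))[0].round(1)) for dz in(0,10,20,30,40)])
g=np.array([.5211,.3643,.049]);e=np.array([-.225,.974,0])
print("grip edges top",proj("wrist",g+.007*e,c),proj("wrist",g-.007*e,c))
E
```

```text
0 [(0, np.float64(247.0)), (5, np.float64(251.0)), (10, np.float64(255.0)), (15, np.float64(259.0)), (20, np.float64(263.0)), (25, np.float64(267.0)), (30, np.float64(272.0)), (40, np.float64(282.0))]
0.004 [(0, np.float64(241.0)), (5, np.float64(245.0)), (10, np.float64(248.0)), (15, np.float64(252.0)), (20, np.float64(256.0)), (25, np.float64(260.0)), (30, np.float64(265.0)), (40, np.float64(275.0))]
0.008 [(0, np.float64(235.0)), (5, np.float64(238.0)), (10, np.float64(242.0)), (15, np.float64(246.0)), (20, np.float64(249.0)), (25, np.float64(254.0)), (30, np.float64(258.0)), (40, np.float64(267.0))]
0.011 [(0, np.float64(230.0)), (5, np.float64(233.0)), (10, np.float64(237.0)), (15, np.float64(240.0)), (20, np.float64(244.0)), (25, np.float64(248.0)), (30, np.float64(252.0)), (40, np.float64(262.0))]
half gap 4.3mm px at dz: [(0, np.float64(14.4)), (10, np.float64(15.1)), (20, np.float64(15.9)), (30, np.float64(16.8)), (40, np.float64(17.7))]
grip edges top [269.18896287 270.57155663] [296.1524941  270.52436984]
```

The fingertips appear about 258 px down, where the nominal tip should be near 230. With the empty closure, this says the real fingertips end about 30–35 mm higher than the reported TCP, so they closed just above the grip. I'll reopen and descend gently, watching the force.

```bash
python3 -m handwheel '[[0,0,0,0,0,0,0.5],[0,0,0,0,0,0,0.5],[0,0,0,0,0,0,0.5],[0,-0.7,-5,0,0,0,0.5],[0,0,-5,0,0,0,0.5],[0,0,-5,0,0,0,0.5],[0,0,-5,0,0,0,0.5],[0,0,0,0,0,0,0.5],[0,0,0,0,0,0,0.5],[0,0,0,0,0,0,0.5]]' 60; python3 -m handwheel '[[0,0,0,0,0,0,0.4],[0,0,0,0,0,0,0.3],[0,0,0,0,0,0,0.2],[0,0,0,0,0,0,0.1],[0,0,0,0,0,0,0],[0,0,0,0,0,0,0],[0,0,0,0,0,0,0],[0,0,0,0,0,0,0],[0,0,0,0,0,0,0],[0,0,0,0,0,0,0]]' 60
```

```text
t: 21.1
tcp_pos: [0.5217, 0.3644, 0.0014]
tool_rot: [0.994, 0.113, 0.0, -0.0]
force: [0.5, 0.2, -0.1]
finger_gap: 0.501
gripper_force: 0.0
t: 22.35
tcp_pos: [0.5216, 0.3644, 0.0014]
tool_rot: [0.994, 0.113, 0.0, -0.0]
force: [-0.5, 1.3, 4.2]
finger_gap: 0.141
gripper_force: 61.5
```

Gripped now, at 61 N. The hold is only near the top, so I'll regrasp 9 mm lower and lift.

```bash
python3 -m handwheel '[[0,0,0,0,0,0,0.3],[0,0,0,0,0,0,0.3],[0,0,-4.5,0,0,0,0.3],[0,0,-4.5,0,0,0,0.3],[0,0,0,0,0,0,0.3],[0,0,0,0,0,0,0],[0,0,0,0,0,0,0],[0,0,0,0,0,0,0],[0,0,0,0,0,0,0],[0,0,0,0,0,0,0]]' 80; python3 -m handwheel '[[0,0,0,0,0,0,0],[0,0,0,0,0,0,0],[0,0,20,0,0,0,0],[0,0,40,0,0,0,0],[0,0,50,0,0,0,0],[0,0,40,0,0,0,0],[0,0,20,0,0,0,0],[0,0,0,0,0,0,0],[0,0,0,0,0,0,0],[0,0,0,0,0,0,0]]' 80
python3 - <<'E'
from h import *
s=manip.sense();c=cal("wrist");im=manip.snapshot("wrist");save("w11",im);print(s["tcp_pos"],s["tool_rot"],s["force"],s["ft_torque"],s["finger_gap"])
h=cv2.cvtColor(im,cv2.COLOR_RGB2HSV);m=cv2.inRange(h,(105,100,30),(125,255,255));n,l,st,ce=cv2.connectedComponentsWithStats(m)
for i in range(1,n):
    if st[i,4]>100:print(st[i],ce[i].round(1))
im=manip.snapshot("scene");save("s4",im)
E
```

```text
t: 23.6
tcp_pos: [0.5215, 0.3643, -0.0078]
tool_rot: [0.994, 0.113, -0.0, 0.0]
force: [0.5, 0.5, -1.5]
finger_gap: 0.151
gripper_force: 79.3
t: 24.85
tcp_pos: [0.5205, 0.3638, 0.1608]
tool_rot: [0.994, 0.113, -0.001, 0.0]
force: [-0.7, 0.2, -1.3]
finger_gap: 0.146
gripper_force: 79.5
[0.52048639 0.3637921  0.16076164] [ 9.93576546e-01  1.13151626e-01 -1.45955810e-03  4.76695502e-04] [-0.65542959  0.22646307 -1.28395205] [ 0.05204183 -0.00694963 -0.06690606] 0.14621793613157283
[  0  83  65  11 595] [28.3 88.3]
[ 231  151  102  127 9442] [281.2 201.9]
[260 340  43  11 226] [281.5 346.5]
```

```bash
python3 -m handwheel '[[9.9,-33.8,0,0,0,9.15,0],[9.9,-33.8,0,0,0,9.15,0],[9.9,-33.8,0,0,0,9.15,0],[9.9,-33.8,0,0,0,9.15,0],[9.9,-33.8,0,0,0,9.15,0],[9.9,-33.8,0,0,0,9.15,0],[9.9,-33.8,0,0,0,9.15,0],[9.9,-33.8,0,0,0,9.15,0],[9.9,-33.8,0,0,0,9.15,0],[9.9,-33.8,0,0,0,9.15,0]]'
python3 - <<'E'
from h import *
for i in range(4):manip.snapshot("top")
s=manip.sense();print(s["tcp_pos"],s["tool_rot"],np.degrees(2*np.arctan2(s["tool_rot"][1],s["tool_rot"][0])),s["force"],s["ft_torque"])
c=cal("wrist");a=manip.snapshot("wrist");b=manip.snapshot("top");d=manip.snapshot("scene");save("w12",a);save("t4",b);save("s5",d)
for nm,im in(("top",b),("scene",d)):
    h=cv2.cvtColor(im,cv2.COLOR_RGB2HSV)
    m=cv2.inRange(h,(0,110,80),(8,255,255))|cv2.inRange(h,(170,110,80),(180,255,255));n,l,st,ce=cv2.connectedComponentsWithStats(m)
    print(nm,"red",[(list(map(int,st[i])),ce[i].round(1)) for i in range(1,n) if 3<st[i,4]<200 and 240<ce[i][0]<330])
    m=cv2.inRange(h,(105,100,30),(125,255,255));m[:,:200]=0;m[:,360:]=0;n,l,st,ce=cv2.connectedComponentsWithStats(m)
    print(nm,"blue",[(list(map(int,st[i])),ce[i].round(1)) for i in range(1,n) if st[i,4]>40])
T=np.array([.6405,-.012,.124]);print("pin proj",proj("top",T),proj("scene",T))
h=cv2.cvtColor(a,cv2.COLOR_RGB2HSV);m=cv2.inRange(h,(105,100,30),(125,255,255));n,l,st,ce=cv2.connectedComponentsWithStats(m)
print("wrist",[(list(map(int,st[i])),ce[i].round(1)) for i in range(1,n) if st[i,4]>40])
E
```

```text
t: 26.2
tcp_pos: [0.6205, 0.0252, 0.1614]
tool_rot: [0.61, 0.792, -0.0, -0.001]
force: [0.2, 0.4, -1.1]
finger_gap: 0.148
gripper_force: 79.5
[0.62019038 0.02578299 0.16142438] [ 6.13311929e-01  7.89840335e-01 -2.11169139e-04 -8.24021672e-04] 104.34123948529796 [ 0.2241066  -0.38755197 -1.83838466] [0.03508389 0.04373476 0.00788099]
top red []
top blue [([230, 176, 17, 15, 128], array([236.3, 184.6]))]
scene red [([289, 223, 3, 5, 14], array([289.9, 225.1]))]
scene blue [([345, 0, 15, 12, 154], array([352.2,   5.1])), ([282, 193, 50, 19, 494], array([307.3, 203.3]))]
pin proj [265.36163431 174.52678449] [289.51953716 223.41010975]
wrist [([231, 149, 102, 128, 9637], array([281.8, 201.7])), ([261, 340, 42, 11, 214], array([281.9, 346.6]))]
```

```bash
python3 -m handwheel '[[-0.5,0,-12,0,0,0,0],[0,0,-12,0,0,0,0],[0,0,-12,0,0,0,0],[0,0,-10,0,0,0,0],[0,0,-4,0,0,0,0],[0,0,-3,0,0,0,0],[0,0,-3,0,0,0,0],[0,0,-2,0,0,0,0],[0,0,0,0,0,0,0],[0,0,0,0,0,0,0]]'
```

```text
t: 27.8
tcp_pos: [0.6201, 0.0263, 0.1044]
tool_rot: [0.612, 0.791, 0.0, 0.0]
force: [-0.4, 0.3, -1.4]
finger_gap: 0.147
gripper_force: 79.5
```

```bash
python3 -m handwheel '[[0,0,-1.5,0,0,0,0],[0,0,-1.5,0,0,0,0],[0,0,-1.5,0,0,0,0],[0,0,-1.5,0,0,0,0],[0,0,0,0,0,0,0],[0,0,0,0,0,0,0],[0,0,0,0,0,0,0],[0,0,0,0,0,0,0],[0,0,0,0,0,0,0],[0,0,0,0,0,0,0]]'
```

```text
t: 29.05
tcp_pos: [0.62, 0.0263, 0.0982]
tool_rot: [0.612, 0.791, -0.0, -0.0]
force: [0.1, 0.4, -1.5]
finger_gap: 0.147
gripper_force: 79.5
```

No contact although the web is already below the pin top, so the hole has found the pin. Continuing down to the leaves.

```bash
python3 -m handwheel '[[0,0,-1.5,0,0,0,0],[0,0,-1.5,0,0,0,0],[0,0,-1.5,0,0,0,0],[0,0,-1.5,0,0,0,0],[0,0,-1,0,0,0,0],[0,0,-1,0,0,0,0],[0,0,0,0,0,0,0],[0,0,0,0,0,0,0],[0,0,0,0,0,0,0],[0,0,0,0,0,0,0]]'
python3 - <<'E'
from h import *
s=manip.sense();print(s["tcp_pos"],s["force"],s["ft_torque"]);d=manip.snapshot("scene");save("s6",d)
h=cv2.cvtColor(d,cv2.COLOR_RGB2HSV)
m=cv2.inRange(h,(0,110,80),(8,255,255))|cv2.inRange(h,(170,110,80),(180,255,255));m[:190]=0;m[240:]=0;n,l,st,ce=cv2.connectedComponentsWithStats(m)
print("red",[(list(map(int,st[i])),ce[i].round(1)) for i in range(1,n) if st[i,4]<200 and 240<ce[i][0]<345])
m=cv2.inRange(h,(105,100,30),(125,255,255));m[:150]=0;m[:,:200]=0;m[:,360:]=0;n,l,st,ce=cv2.connectedComponentsWithStats(m)
print("blue",[(list(map(int,st[i])),ce[i].round(1)) for i in range(1,n) if st[i,4]>40])
E
```

```text
t: 30.3
tcp_pos: [0.62, 0.0263, 0.0921]
tool_rot: [0.612, 0.791, 0.0, 0.0]
force: [-3.5, 0.3, 9.1]
finger_gap: 0.144
gripper_force: 81.1
[0.61996702 0.02629388 0.09208744] [-3.52378272  0.33823944  9.06326662] [-0.01481054  0.59900246  0.01703658]
red [([289, 223, 3, 5, 15], array([290., 225.]))]
blue [([282, 215, 48, 19, 470], array([306.7, 225.3]))]
```

Contact at keeper origin height 99.9 mm, the seated height, with the pin showing through the web. Releasing and retreating.

```bash
python3 -m handwheel '[[0,0,1.5,0,0,0,0],[0,0,0,0,0,0,0.3],[0,0,0,0,0,0,0.5],[0,0,0,0,0,0,0.5],[0,0,0,0,0,0,0.5],[0,0,30,0,0,0,0.5],[0,0,45,0,0,0,0.5],[-30,0,45,0,0,0,0.5],[-62,20,10,0,0,0,0.5],[-62,20,0,0,0,0,0.5]]'; python3 -m handwheel '[[-40,0,0,0,0,-10,0],[0,0,0,0,0,-10,0],[0,-20,0,0,0,-10,0],[0,-20,0,0,0,-10,0],[0,-20,0,0,0,-10,0],[0,-20,0,0,0,-10,0],[0,-20,0,0,0,-10,0],[0,0,0,0,0,-10,0],[0,0,0,0,0,-10,0],[0,0,0,0,0,0,0]]'
python3 - <<'E'
from h import *
manip.snapshot("top");manip.snapshot("top")
c=cal("wrist");a=manip.snapshot("wrist");b=manip.snapshot("top");d=manip.snapshot("scene");save("w13",a);save("t5",b);save("s7",d)
print(manip.sense()["tcp_pos"],-c[1].T@c[2])
for nm,im in(("wrist",a),("top",b),("scene",d)):
    h=cv2.cvtColor(im,cv2.COLOR_RGB2HSV);mb=cv2.inRange(h,(105,100,30),(125,255,255));mr=cv2.inRange(h,(0,110,80),(7,255,255))|cv2.inRange(h,(171,110,80),(180,255,255))
    k=[q for q in cv2.findContours(mb,0,1)[0] if cv2.contourArea(q)>150]
    for q in k:
        r=cv2.minAreaRect(q)
        if nm!="scene":
            Q=np.array([at(nm,*p,.115,c if nm=="wrist" else None)[:2]*1e3 for p in cv2.boxPoints(r)]);
            L=[np.linalg.norm(Q[0]-Q[1]),np.linalg.norm(Q[1]-Q[2])];e=(Q[1]-Q[0]) if L[0]>L[1] else Q[2]-Q[1]
            print(nm,"blue",np.round(r[0]),"world",Q.mean(0).round(1),"size",np.round(L,1),"ang",np.degrees(np.arctan2(e[1],e[0])).round(1))
        else:print(nm,r)
    n,l,st,ce=cv2.connectedComponentsWithStats(mr)
    for i in range(1,n):
        if st[i,4]<150 and st[i,4]>4:print(nm,"red",st[i],ce[i].round(1),(at(nm,*ce[i],.122,c if nm=="wrist" else None)*1e3).round(1))
E
```

```text
t: 31.6
tcp_pos: [0.4712, 0.0646, 0.2224]
tool_rot: [0.613, 0.79, 0.001, 0.001]
force: [-0.9, 0.3, 0.8]
finger_gap: 0.498
gripper_force: 0.0
t: 32.85
tcp_pos: [0.4317, -0.0356, 0.2213]
tool_rot: [0.992, 0.127, 0.0, 0.0]
force: [0.8, -0.2, 0.1]
finger_gap: 0.0
gripper_force: 0.0
[ 0.4317324  -0.03546558  0.22122178] [ 0.51049116 -0.01486798  0.39754282]
wrist blue [269.   4.] world [599.3  19.6] size [119.9   8.7] ang -76.4
top blue [252. 182.] world [619.8  25.9] size [117.   48.2] ang -75.7
top red [264 174   3   3   7] [265.3 175. ] [639.4 -11.8 122. ]
scene ((541.4767456054688, 230.38162231445312), (23.990320205688477, 39.20457458496094), 52.30575942993164)
scene ((305.4267883300781, 223.84146118164062), (15.018688201904297, 46.60211181640625), 83.6598129272461)
scene red [288 223   4   5  15] [289.8 224.8] [643.6 -11.  122. ]
```

```bash
python3 - <<'E'
from h import *
a=cv2.imread("pics/top0.png");b=cv2.imread("pics/t5.png");d=cv2.absdiff(a,b).max(2)
for k,(x,y) in dict(mug=(171,142),jar=(357,152),kettle=(447,232),c1=(118,185),c2=(367,228),cap=(193,263),green=(192,211),yellow=(100,234)).items():print(k,int((d[y-14:y+14,x-14:x+14]>60).sum()))
print(manip.sign_off())
E
```

```text
mug 0
jar 0
kettle 0
c1 0
c2 380
cap 0
green 0
yellow 0
the job is handed in; nothing more can be done
None
```

The shield is folded in the order asked, and the blue keeper is seated over the pack on the red pin (its origin came down to 99.9 mm). I handed the job in at about 33 s. My first try at gripping the keeper closed empty, because the fingertips sit about 30 mm higher than the reported tool point. The before/after check showed the mug, jar, kettle, coaster1, filter cap and look-alike keepers unchanged. The patch around one coaster (near px 367,228) did change; I think that is the arm or its shadow in view, but I did not confirm it, and the third coaster was not compared.

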